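# Find the worn shock mount on the engraving bench and mark it

### The job

Find out which of the three spring mounts on the steel plate has gone soft: press each rubber pad at least halfway down, one after another, starting with the robot's left one, then the middle, then the right. Only after all three have been tried, push the brass tag beyond the softest pad fully down, and leave the other two tags standing. Do it all by pushing with the fingertips: do not pull up or pick up anything, and leave the things lying around where they are.

Things in the scene. Friction and masses are not known exactly. Their poses are not given: they have to be found in the camera images.
- fixture: Fixed steel base plate, 165 (x) x 330 (y) x 12 mm, with three spring mounts in a row along its y and a grey tag housing 75 mm beyond each. Origin: centre of its underside, on the bench; x points away from the robot (turned up to about 20 degrees), y to the robot's left, z up. Nothing on it is higher than 58 mm above the bench.
- pad_left (a point): Top centre of the unpressed black pad at the robot's left (fixture +y): 56 mm above the bench, at x -30, y 100 mm on the fixture; the point does not follow the pad. The pad goes straight down 14 mm at most, to a stop, and springs back. Rubber disc 48 mm across, 8 mm thick, on a coil spring over an aluminium cup; the three look the same and which is softest changes from run to run.
- pad_middle (a point): Top centre of the unpressed black pad in the middle: 56 mm above the bench, at x -30, y 0 mm on the fixture; the point does not follow the pad. The pad goes straight down 14 mm at most, to a stop, and springs back. Pressed 8 mm down, the softest of the three pushes back with 4 to 5 N, the next with 9 to 10 N, the stiffest with about 15 N; force grows evenly with depth from a small preload.
- pad_right (a point): Top centre of the unpressed black pad at the robot's right (fixture -y): 56 mm above the bench, at x -30, y -100 mm on the fixture; the point does not follow the pad. The pad goes straight down 14 mm at most, to a stop, and springs back. Built like the others, but for the spring.
- tag_left (a joint): How far the tag at the robot's left (fixture +y) is pushed down, in m: about 0 to 0.002 at the start (standing up), 0.014 fully down at its stop. It takes about 3 N to move and stays where it is left. Negative values mean that it is pulled up out of its housing (at most 0.010).
- tag_left_top (a point): Top centre of the tag at the robot's left (fixture +y), moving with it: a brass plate with flat head 14 x 26 (fixture x, y) x 5 mm, at x 45, y 100 mm on the fixture, 75 mm beyond its pad. At joint value 0 the top is 54 mm above the bench, 20 mm above its 30 x 40 mm grey housing; fully down it is at 40 mm, 6 mm above the housing. It moves straight down.
- tag_middle (a joint): How far the tag in the middle is pushed down, in m: about 0 to 0.002 at the start (standing up), 0.014 fully down at its stop. It takes about 3 N to move and stays where it is left. Negative values mean that it is pulled up out of its housing (at most 0.010).
- tag_middle_top (a point): Top centre of the tag in the middle, moving with it: a brass plate with flat head 14 x 26 (fixture x, y) x 5 mm, at x 45, y 0 mm on the fixture, 75 mm beyond its pad. At joint value 0 the top is 54 mm above the bench, 20 mm above its 30 x 40 mm grey housing; fully down it is at 40 mm, 6 mm above the housing. It moves straight down.
- tag_right (a joint): How far the tag at the robot's right (fixture -y) is pushed down, in m: about 0 to 0.002 at the start (standing up), 0.014 fully down at its stop. It takes about 3 N to move and stays where it is left. Negative values mean that it is pulled up out of its housing (at most 0.010).
- tag_right_top (a point): Top centre of the tag at the robot's right (fixture -y), moving with it: a brass plate with flat head 14 x 26 (fixture x, y) x 5 mm, at x 45, y -100 mm on the fixture, 75 mm beyond its pad. At joint value 0 the top is 54 mm above the bench, 20 mm above its 30 x 40 mm grey housing; fully down it is at 40 mm, 6 mm above the housing. It moves straight down.
- brush: Loose bench brush with dark wooden back and black bristles, 50 x 130 x 45 mm, bristles down, beside the plate at the robot's left. Origin: centre of its underside; long along its y. Leave alone.
- wax_plate: Loose blue wax plate 75 x 42 x 12 mm with two silver beads stuck on it (29 mm high in all), beside the plate at the robot's right. Origin: centre of its underside. Leave alone.
- stone_block: Loose grey stone on a pale board, 85 x 75 x 40 mm, beyond the plate. Origin: centre of its underside. Leave alone.
- screwdriver: Loose yellow-handled screwdriver, 170 mm long and under 35 mm thick, lying on the bench beyond the plate. Origin: on the bench under its middle; it lies along its x. Leave alone.

How it is judged:
By the outcome, as a careful person would: the job done as asked, in the order asked, and still so for the second after the job is handed in, with the robot touching nothing.
It also fails if it takes over 45 s, if anything falls off the work surface, if the arm or the gripper's body presses on something with over 40 N, if the wrist force passes 120 N, or if a joint passes its speed limit or range.

### The arm

A 6-joint arm with a two-finger parallel gripper is mounted at the origin on the work surface. World frame = base frame: x ahead of the robot, y to its left, z up, the work surface at z = 0. Lengths are in mm, angles in degrees, forces in N, time in s.
With the tool pointing down it reaches from about 300 to 875 mm from the base axis. Payload 6.4 kg.
Tool frame: the origin (TCP) lies on the centre line of the jaws, within the pads' length; the fingertips stand 25 mm ahead of it and the grasp point (between the pads) lies 6 mm ahead of it (robot.nose_length is the z of the fingertips in the tool frame, in mm); z points along the fingers, y is the direction in which the jaws open and shut (so a half turn about z gives the same grasp; the last joint's range is limited). The gripper opens to 85 mm and grips with 20 to 120 N. Pads are 22 mm wide; open, the fingers measure 114 mm over their backs; the gripper's body (76 mm by 85 mm) begins 54 mm behind the grasp point. The pads swing forward as they close: fully open they stand 13 mm farther back than shut.
Start: joints at [57.565, 10.359, 92.074, -0, 77.567, -11.82], TCP at [202.439, 538.2, 256.288] pointing down, gripper open.
Joint ranges: [-171.53, 171.53], [-51.25, 118.39], [17.06, 147.69], [-65.23, 245.23], [0, 150.52], [-178.68, 178.68]. Speed limits (degrees/s): [147.25, 147.25, 172.46, 180, 180, 180].

### API

Orientations are given as a 3x3 rotation matrix whose columns are the frame's x, y, z axes.
In Python, from bench import robot, camera, camera_params, recognise, silhouettes, mark_of gives the robot as it stands. The module is installed in compiled form; this text tells all that it offers.
- The arm moves only by the tool arm_command, never from a script. Its argument "targets" is a list of rows, each a list of 5 numbers: the gripper command: -1 is shut, 1 is fully open, values between are in proportion, then the shift along the tool's x, y, z in m, then the turn about the tool's z in degrees. In form: [[grip, tx, ty, tz, spin], ...]. A call has 1 to 5 rows; each row shifts and turns the commanded pose from where the row before left it, along the tool's axes as they then stand; what a row does not reach is not made up. A row lasts 1/10 s, in which the tool goes at most 50 mm and 8.59 degrees, less where a joint would pass 70% of its speed; a pose out of reach is approached as far as the arm can. A call is refused whole if a number of a shift passes 0.05 or a number of a turn 8.59, either way. A call with a gripper value outside its range is refused whole. The fingers move at their own pace and stop on an object; "newtons" is the grip in N (left out, the last holds). Time passes only in rows, so rows that do not move let the fingers close. It gives the time, the measured TCP pose, the force and the opening at its end, in the units of the state.
- robot.state(): the state, without advancing time (a new reading comes with each control period).
- camera(name): name is "scene" or "top" or "wrist"; returns (picture, depth): 384x512x3 uint8, red, green, blue; 384x512 float32, mm along the optical axis (not along the pixel's ray), 0 where there is no reading.
- camera_params(name): a dict with "fx", "fy", "cx", "cy" (pixels), "R" (3x3) and "t" (3): a world point X has camera coordinates R X + t. Camera axes: x right, y down, z forward; pixel columns grow to the right and rows downward; lengths in mm; the calibration is good to about 2 mm. A picture is of the moment at which its call begins: read the wrist's pose just before it. camera_params takes no time and is no camera call; for the wrist camera it gives the pose at the moment of the call.
- robot.hand_in(): hands the job in, once; it reports no verdict.
Trained networks look in the newest picture that a camera, given by its name, has taken for a name from the list of things; names that differ only in an ending like _2 or _b are one class to them, and where a whole thing is asked for, a point or a joint stands for the part that bears it (a point fixed in the world has none). Each returns a list of dicts, best first, with "score" (0 to 1); they miss things now and then, are a little off and sometimes report something else, mostly with a low value. They report only what shows in the picture. A call takes as long as a camera call.
- recognise(camera, thing): "bbox" ([left, top, width, height] in pixels, round what is visible of it).
- silhouettes(camera, thing): "pixels" (384x512 bool, what is visible of it) and "bbox" ([left, top, width, height] in pixels, round what is visible of it).
- mark_of(camera, thing): "position" ([column, row] in pixels: a listed point, or the origin of a listed thing).
The state is a dict: "time": time; "q": joint angles; "joint_vel": joint speeds; "joint_torque": joint torques, N m; "tcp_pos": TCP position; "tcp_rot": TCP orientation; "contact_force": force on the tool from outside, world axes, zero at the start; "moment": the same for the moment, N m; "opening": finger opening in mm.
Only numpy, scipy, OpenCV 4.12 (cv2) and the standard library are available. Lean on these libraries where they do the work, as an engineer would, in place of code of your own. Each camera call takes 0.05 s, during which the arm holds its last target. There are 200 camera calls.

## Working session

There is one attempt and no reset: what is moved stays moved. The work goes in short steps, Python scripts to look and compute and a tool call to move; the robot and the scene stay as the last step left them, time stands still between calls to the robot, and variables do not carry over. Pictures are saved under pics/ and viewed, about 8 in all and at most 12, crops included, and the job is handed in when it is done.

Besides the shell and the picture viewer there is one more tool, called after ">>>" as a command line: name --pt "numbers of a row" for each row, then --argument value for the rest. arm_command: Moves the arm, as the interface text tells. Its arguments: {"type":"object","properties":{"targets":{"type":"array"},"newtons":{"type":"number"}},"required":["targets"]}

```bash
mkdir -p pics
cat > h.py <<'E'
import numpy as np, cv2
from bench import robot, camera, camera_params, recognise, silhouettes, mark_of
def unproj(cam,uv,d):
    p=camera_params(cam); c=np.array([(uv[0]-p['cx'])/p['fx']*d,(uv[1]-p['cy'])/p['fy']*d,d])
    return p['R'].T@(c-p['t'])
def onplane(cam,uv,z):
    p=camera_params(cam); r=p['R'].T@np.array([(uv[0]-p['cx'])/p['fx'],(uv[1]-p['cy'])/p['fy'],1]); o=-p['R'].T@p['t']
    return o+r*(z-o[2])/r[2]
E
python3 - <<'E'
from h import *
s=robot.state(); print(s['time'],s['tcp_pos'],np.round(s['tcp_rot'],3).tolist(),s['contact_force'],robot.nose_length)
out=[]
D={}
for c in('top','scene'):
    im,d=camera(c); D[c]=d; out.append(im[:,:,::-1])
    for n in('pad_left','pad_middle','pad_right','tag_left_top','tag_middle_top','tag_right_top','fixture'):
        z=0 if n=='fixture' else 56 if 'pad' in n else 53
        for m in mark_of(c,n)[:2]:
            u=m['position']; dd=d[int(round(u[1])),int(round(u[0]))]
            print(c,n,round(m['score'],2),np.round(u,1),'plane',np.round(onplane(c,u,z),1),'depth',np.round(unproj(c,u,dd),1))
    cv2.imwrite(f'pics/{c}.png',out[-1])
print(robot.state()['time'])
E
```

```text
0.0 [202.14658502 537.73726075 255.35482924] [[-0.936, 0.352, -0.001], [0.352, 0.936, -0.002], [0.0, -0.002, -1.0]] [-0.09768267 -0.1625826   0.67515905] 25.0
top pad_left 0.64 [173.5 232.2] plane [561.9 172.8  56. ] depth [561.8 172.7  57. ]
top pad_middle 0.8 [221.3 236.7] plane [551.8  72.9  56. ] depth [551.9  72.9  55. ]
top pad_middle 0.47 [104.6 224.6] plane [578.9 317.5  56. ] depth [580.1 321.   46. ]
top pad_right 0.9 [264.4 247.2] plane [529.3 -16.8  56. ] depth [529.3 -16.8  56.4]
top tag_left_top 0.62 [182.  192.9] plane [646.2 157.7  53. ] depth [649.9 160.9  34. ]
top tag_middle_top 0.48 [225.6 204.2] plane [621.   64.4  53. ] depth [620.8  64.3  54.5]
top tag_right_top 0.63 [274.3 212.6] plane [602.2 -39.1  53. ] depth [602.6 -39.3  50.6]
top fixture 0.88 [222.3 225.6] plane [581.3  74.4   0. ] depth [579.9  73.6  12.4]
top fixture 0.48 [274.6 209.4] plane [617.2 -43.6   0. ] depth [609.4 -40.   50.9]
scene pad_middle 0.75 [280.1 180.4] plane [565.1  75.4  56. ] depth [563.3  75.5  54.7]
scene pad_right 0.85 [247.3 171.1] plane [521.  -16.4  56. ] depth [519.3 -16.5  54.8]
scene tag_middle_top 0.47 [282.2 191.3] plane [609.5  80.3  53. ] depth [577.1  81.4  27.6]
scene tag_right_top 0.46 [237.1 190. ] plane [603.9 -40.   53. ] depth [604.1 -40.   53.1]
scene fixture 0.7 [283.2 196.4] plane [565.3  84.9   0. ] depth [580.3  84.4  12.1]
0.8
```

View pics/top.png

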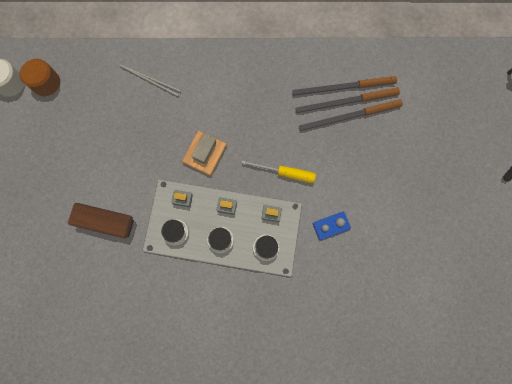

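View pics/scene.png

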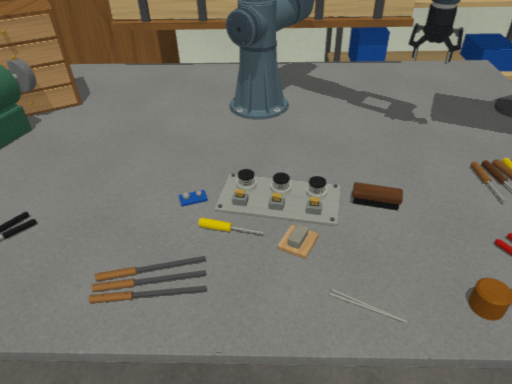

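The top view shows the pads at about (174,232), (220,239) and (266,247), and the tags at (181,198), (227,205) and (271,213). Some network marks are off, so I'll refine with colour blobs and a rigid fit.

Run:
```python
from h import *
M=np.array([[-30,100],[-30,0],[-30,-100],[45,100],[45,0],[45,-100.]])
for c,uv in (('top',[(174,232),(220,239),(266,247),(181,198),(227,205),(271,213)]),('scene',[(317,184),(281,179),(246,175),(314,203),(276,198),(240,194)])):
    im=cv2.imread(f'pics/{c}.png').astype(int); W=[]
    yy,xx=np.mgrid[:384,:512]
    for i,(u,v) in enumerate(uv):
        near=np.hypot(xx-u,yy-v)<14
        m=near&((im.max(2)<60) if i<3 else (im[:,:,2]-im[:,:,0]>70))
        n,l,st,ce=cv2.connectedComponentsWithStats(m.astype(np.uint8))
        k=1+np.argmax(st[1:,4]); W.append(onplane(c,ce[k],56 if i<3 else 53)[:2]); print(c,i,st[k],np.round(ce[k],1),np.round(W[-1],1))
    W=np.array(W); a=M-M.mean(0); b=W-W.mean(0)
    th=np.arctan2((a[:,0]*b[:,1]-a[:,1]*b[:,0]).sum(),(a*b).sum())
    R=np.array([[np.cos(th),-np.sin(th)],[np.sin(th),np.cos(th)]]); o=W.mean(0)-R@M.mean(0)
    F=M@R.T+o
    print('theta',np.degrees(th),'o',o,'\nfit',np.round(F,1).tolist(),'res',np.round(W-F,1).tolist())
```

```text
top 0 [162 220  22  22 352] [172.6 230.4] [565.7 174.7]
top 1 [210 228  21  22 292] [219.3 238.6] [547.8  77. ]
top 2 [257 236  21  22 310] [266.5 246.2] [531.4 -21.3]
top 3 [174 193  12   7  71] [179.5 196. ] [639.5 162.9]
top 4 [220 200  12   8  74] [225.4 203.7] [622.2  64.7]
top 5 [266 208  13   8  75] [271.7 211.6] [604.5 -33.7]
theta -9.9097817182019 o [577.7889431   72.01352407] 
fit [[565.4, 175.7], [548.2, 77.2], [531.0, -21.3], [639.3, 162.8], [622.1, 64.3], [604.9, -34.2]] res [[0.2, -0.9], [-0.4, -0.2], [0.3, 0.0], [0.2, 0.1], [0.1, 0.4], [-0.4, 0.5]]
scene 0 [309 177  17  12 153] [317.2 181.9] [572.1 175.9]
scene 1 [273 173  16  12 145] [280.8 178.1] [554.3  77.4]
scene 2 [238 169  16  12 142] [245.7 174.4] [537.  -20.1]
scene 3 [310 197  10   8  58] [314.2 200.1] [646.3 162. ]
scene 4 [272 193   9   8  54] [276.3 196. ] [629.4  64.5]
scene 5 [235 189   9   7  49] [239.2 192. ] [612.4 -33.8]
theta -10.036677067451537 o [584.52041958  72.26910467] 
fit [[572.4, 176.0], [555.0, 77.5], [537.6, -21.0], [646.3, 162.9], [628.8, 64.4], [611.4, -34.0]] res [[-0.4, -0.1], [-0.7, -0.1], [-0.6, 0.9], [0.1, -0.9], [0.6, 0.0], [1.0, 0.2]]
```

>>> arm_command --pt "-1 0 0 0 -5.3" --pt "-1 0 0 0 -5.3" --pt "-1 -0.035 -0.0245 0.005 0" --pt "-1 -0.035 -0.0245 0.005 0" --pt "-1 -0.035 -0.0245 0.005 0" --newtons 40

```text
time: 1.3
tcp_pos: [293.6, 446.7, 241.2]
tcp_rot: [[-0.985, 0.173, 0.0], [0.173, 0.985, 0.0], [-0.0, 0.0, -1.0]]
contact_force: [0.4, 0.2, -0.4]
opening: 12.5
```

>>> arm_command --pt "-1 -0.035 -0.0245 0.005 0" --pt "-1 -0.035 -0.0245 0.005 0" --pt "-1 -0.035 -0.0245 0.005 0" --pt "-1 -0.035 -0.0245 0.005 0" --pt "-1 -0.035 -0.0245 0.005 0"

```text
time: 1.8
tcp_pos: [445.2, 295.1, 216.3]
tcp_rot: [[-0.985, 0.174, 0.001], [0.174, 0.985, 0.0], [-0.0, 0.0, -1.0]]
contact_force: [0.2, 0.7, 0.3]
opening: 0.1
```

```bash
cat >> h.py <<'E'
def delta(x,y,z):
    s=robot.state(); d=np.array([x,y,z])-s['tcp_pos']
    print(round(s['time'],2),'tcp',np.round(s['tcp_pos'],1),'F',np.round(s['contact_force'],2),'open',round(s['opening'],1),'tool delta to',(x,y,z),np.round(s['tcp_rot'].T@d,1),'R',np.round(s['tcp_rot'],3).tolist())
E
python3 - <<'E'
from h import *
delta(568,176,91)
p=camera_params('wrist');im,d=camera('wrist'); cv2.imwrite('pics/w1.png',im[:,:,::-1]); np.savez('w1.npz',d=d,**p)
E
```

```text
1.8 tcp [445.2 295.1 216.3] F [0.18 0.7  0.31] open 0.1 tool delta to (568, 176, 91) [-141.6  -96.   125.4] R [[-0.985, 0.174, 0.001], [0.174, 0.985, 0.0], [-0.0, 0.0, -1.0]]
```

View pics/w1.png

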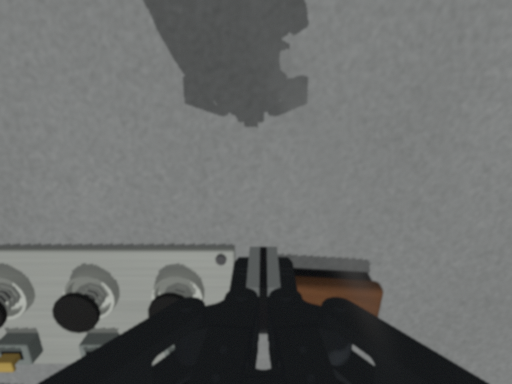

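The wrist view shows the middle pad at (77,312), with the left pad partly hidden by the fingers. I'll use the middle one as a second-view check.

Run:
```python
from h import *
im=cv2.imread('pics/w1.png'); d=np.load('w1.npz')['d']
m=(im.max(2)<45).astype(np.uint8); m[:280]=0; m[345:]=0; m[:,:45]=0; m[:,110:]=0
n,l,st,ce=cv2.connectedComponentsWithStats(m); k=1+np.argmax(st[1:,4])
z=d[int(ce[k][1]),int(ce[k][0])]
print(st[k],ce[k],onplane('wrist',ce[k],56),unproj('wrist',ce[k],z))
```

```text
[  54  293   46   38 1324] [ 76.33836858 311.85347432] [551.64147282  74.67892782  56.        ] [550.36687255  76.29343045  57.92503149]
```

>>> arm_command --pt "-1 -0.035 -0.024 0.025 0" --pt "-1 -0.035 -0.024 0.025 0" --pt "-1 -0.035 -0.024 0.025 0" --pt "-1 -0.036 -0.024 0.025 0" --pt "-1 0 0 0.015 0"

```text
time: 2.35
tcp_pos: [569.1, 173.6, 99.6]
tcp_rot: [[-0.984, 0.179, 0.001], [0.179, 0.984, -0.001], [-0.001, -0.001, -1.0]]
contact_force: [-0.5, 0.6, -0.1]
opening: 0.0
```

>>> arm_command --pt "-1 0 0 0 0" --pt "-1 0 0 0 0"

```text
time: 2.55
tcp_pos: [565.4, 178.2, 101.3]
tcp_rot: [[-0.985, 0.173, -0.001], [0.173, 0.985, 0.0], [0.001, -0.0, -1.0]]
contact_force: [0.8, -0.3, -0.5]
opening: 0.2
```

>>> arm_command --pt "-1 0 0 0.01 0" --pt "-1 0 0 0.008 0" --pt "-1 0 0 0.005 0" --pt "-1 0 0 0.005 0" --pt "-1 0 0 0 0"

```text
time: 3.05
tcp_pos: [565.9, 178.1, 73.0]
tcp_rot: [[-0.985, 0.174, -0.001], [0.174, 0.985, 0.001], [0.001, 0.0, -1.0]]
contact_force: [-2.3, 2.8, 3.9]
opening: 0.1
```

>>> arm_command --pt "-1 0 0 0 0" --pt "-1 0 0 0 0"

```text
time: 3.25
tcp_pos: [566.3, 177.6, 73.7]
tcp_rot: [[-0.985, 0.174, 0.0], [0.174, 0.985, 0.0], [-0.0, 0.0, -1.0]]
contact_force: [-1.7, 2.5, 3.4]
opening: -0.3
```

>>> arm_command --pt "-1 0 0 0.003 0" --pt "-1 0 0 0 0" --pt "-1 0 0 0 0" --pt "-1 0 0 0 0"

```text
time: 3.65
tcp_pos: [566.6, 177.5, 70.6]
tcp_rot: [[-0.985, 0.174, 0.001], [0.174, 0.985, 0.0], [-0.001, 0.0, -1.0]]
contact_force: [-1.4, 2.7, 5.9]
opening: 0.0
```

Run:
```python
from h import *
delta(550,76.5,101)
im,d=camera('wrist'); cv2.imwrite('pics/w2.png',im[:,:,::-1])
```

```text
3.65 tcp [566.6 177.5  70.6] F [-1.41  2.66  5.92] open 0.0 tool delta to (550, 76.5, 101) [  -1.2 -102.3  -30.4] R [[-0.985, 0.174, 0.001], [0.174, 0.985, 0.0], [-0.001, 0.0, -1.0]]
```

View pics/w2.png

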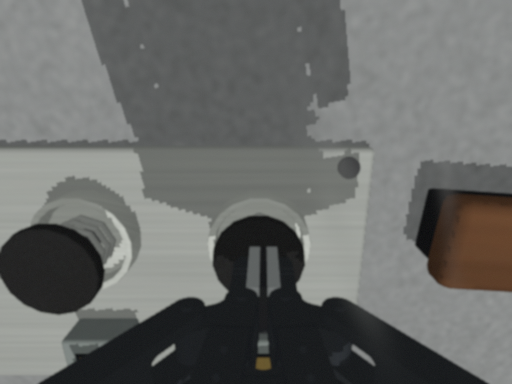

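The left pad, around (259,255), sits squarely under the fingertips and is clearly pressed about 10 mm, at 6 N. Next is the middle pad.

>>> arm_command --pt "-1 0 0 -0.015 0" --pt "-1 0 0 -0.016 0" --pt "-1 0 -0.034 0 0" --pt "-1 -0.001 -0.034 0 0" --pt "-1 0 -0.034 0 0"

```text
time: 4.2
tcp_pos: [549.8, 75.6, 102.8]
tcp_rot: [[-0.985, 0.173, 0.002], [0.173, 0.985, -0.001], [-0.002, -0.0, -1.0]]
contact_force: [0.4, -0.3, 0.7]
opening: -0.1
```

>>> arm_command --pt "-1 0 0 0 0" --pt "-1 0 0 0 0" --pt "-1 0 0 0 0"

```text
time: 4.5
tcp_pos: [549.9, 77.3, 102.0]
tcp_rot: [[-0.985, 0.174, 0.001], [0.174, 0.985, 0.0], [-0.001, 0.0, -1.0]]
contact_force: [-0.0, 0.4, -0.6]
opening: -0.1
```

>>> arm_command --pt "-1 0 0 0.01 0" --pt "-1 0 0 0.008 0" --pt "-1 0 0 0.005 0" --pt "-1 0 0 0.005 0" --pt "-1 0 0 0 0"

```text
time: 5.0
tcp_pos: [549.1, 77.5, 72.9]
tcp_rot: [[-0.985, 0.173, -0.001], [0.173, 0.985, 0.001], [0.001, 0.0, -1.0]]
contact_force: [-2.9, 1.3, 9.1]
opening: 0.2
```

>>> arm_command --pt "-1 0 0 0 0" --pt "-1 0 0 0 0"

```text
time: 5.2
tcp_pos: [549.1, 77.5, 73.5]
tcp_rot: [[-0.985, 0.173, -0.001], [0.173, 0.985, 0.001], [0.001, 0.0, -1.0]]
contact_force: [-4.3, 2.1, 8.0]
opening: -0.1
```

>>> arm_command --pt "-1 0 0 0.003 0" --pt "-1 0 0 0 0" --pt "-1 0 0 0 0" --pt "-1 0 0 0 0"

```text
time: 5.6
tcp_pos: [549.2, 77.6, 70.8]
tcp_rot: [[-0.985, 0.173, -0.001], [0.173, 0.985, 0.001], [0.001, 0.0, -1.0]]
contact_force: [-5.4, 1.9, 10.7]
opening: -0.1
```

Run:
```python
from h import *
delta(532.5,-21.5,101)
im,d=camera('wrist'); cv2.imwrite('pics/w3.png',im[:,:,::-1])
```

```text
5.6 tcp [549.2  77.6  70.8] F [-5.44  1.91 10.69] open -0.1 tool delta to (532.5, -21.5, 101) [  -0.7 -100.4  -30.2] R [[-0.985, 0.173, -0.001], [0.173, 0.985, 0.001], [0.001, 0.0, -1.0]]
```

View pics/w3.png

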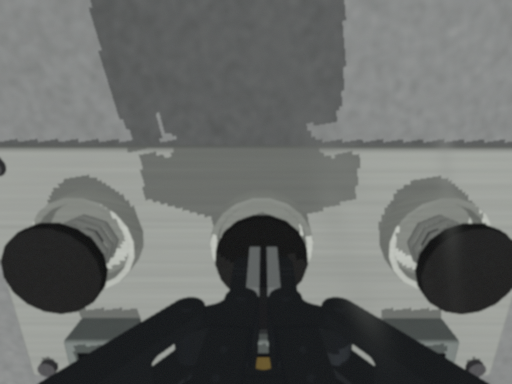

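The middle pad is pressed about 10 mm at (261,255), between 9 and 11 N, and the left pad has sprung back up at (465,267). Next is the right pad.

>>> arm_command --pt "-1 0 0 -0.015 0" --pt "-1 0 0 -0.016 0" --pt "-1 0 -0.034 0 0" --pt "-1 0 -0.033 0 0" --pt "-1 0 -0.033 0 0"

```text
time: 6.15
tcp_pos: [531.7, -22.3, 101.1]
tcp_rot: [[-0.985, 0.172, -0.0], [0.172, 0.985, -0.0], [0.0, -0.0, -1.0]]
contact_force: [0.1, 0.1, -0.4]
opening: 0.0
```

>>> arm_command --pt "-1 0 0 0 0" --pt "-1 0 0 0 0" --pt "-1 0 0 0 0"

```text
time: 6.45
tcp_pos: [532.0, -20.9, 101.1]
tcp_rot: [[-0.985, 0.173, -0.0], [0.173, 0.985, 0.0], [0.001, 0.0, -1.0]]
contact_force: [-0.6, 0.3, 0.1]
opening: -0.1
```

>>> arm_command --pt "-1 0 0 0.01 0" --pt "-1 0 0 0.008 0" --pt "-1 0 0 0.005 0" --pt "-1 0 0 0.005 0" --pt "-1 0 0 0 0"

```text
time: 6.95
tcp_pos: [531.9, -20.8, 73.4]
tcp_rot: [[-0.985, 0.173, -0.001], [0.173, 0.985, 0.001], [0.001, 0.001, -1.0]]
contact_force: [-5.6, 2.7, 14.7]
opening: 0.0
```

>>> arm_command --pt "-1 0 0 0 0" --pt "-1 0 0 0 0"

```text
time: 7.15
tcp_pos: [531.9, -20.8, 73.9]
tcp_rot: [[-0.985, 0.173, -0.001], [0.173, 0.985, 0.001], [0.001, 0.001, -1.0]]
contact_force: [-5.3, 2.8, 13.1]
opening: -0.2
```

>>> arm_command --pt "-1 0 0 0.003 0" --pt "-1 0 0 0 0" --pt "-1 0 0 0 0" --pt "-1 0 0 0 0"

```text
time: 7.55
tcp_pos: [532.0, -20.8, 71.3]
tcp_rot: [[-0.985, 0.173, -0.001], [0.173, 0.985, 0.001], [0.001, 0.001, -1.0]]
contact_force: [-5.9, 3.1, 16.9]
opening: -0.0
```

Run:
```python
from h import *
delta(641,162.8,101)
im,d=camera('wrist'); cv2.imwrite('pics/w4.png',im[:,:,::-1])
```

```text
7.55 tcp [532.  -20.8  71.3] F [-5.86  3.13 16.87] open -0.0 tool delta to (641, 162.8, 101) [-75.6 199.7 -29.6] R [[-0.985, 0.173, -0.001], [0.173, 0.985, 0.001], [0.001, 0.001, -1.0]]
```

View pics/w4.png

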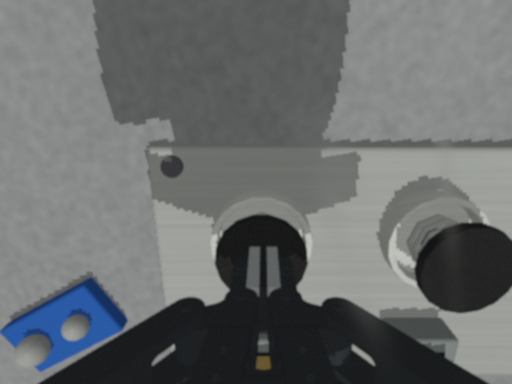

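The right pad, pressed at (261,255), is the stiffest at 13–17 N. The left pad is clearly the softest (3.5–6 N, against 8–11 N for the middle), so I'll push the left tag.

>>> arm_command --pt "-1 0 0 -0.02 0" --pt "-1 0 0 -0.02 0" --pt "-1 -0.015 0.04 0 0" --pt "-1 -0.015 0.04 0 0" --pt "-1 -0.015 0.04 0 0"

```text
time: 8.1
tcp_pos: [597.8, 90.0, 109.9]
tcp_rot: [[-0.985, 0.175, -0.0], [0.175, 0.985, -0.0], [0.0, -0.0, -1.0]]
contact_force: [0.9, -0.5, 0.1]
opening: -0.2
```

>>> arm_command --pt "-1 -0.015 0.04 0 0" --pt "-1 -0.015 0.04 0 0" --pt "-1 0 0 0 0" --pt "-1 0 0 0 0" --pt "-1 0 0 0 0"

```text
time: 8.6
tcp_pos: [639.8, 161.8, 109.3]
tcp_rot: [[-0.985, 0.174, -0.002], [0.174, 0.985, -0.001], [0.002, -0.001, -1.0]]
contact_force: [1.0, -0.0, -0.2]
opening: -0.0
```

Run:
```python
from h import *
delta(641,162.8,81)
M=np.array([[-30,100],[-30,0],[45,100],[45,0]])
im,d=camera('wrist'); cv2.imwrite('pics/w5.png',im[:,:,::-1])
for n in ('tag_left_top','pad_left'):
  for m in mark_of('wrist',n)[:3]: print(n,m['score'],m['position'],onplane('wrist',m['position'],54))
im,d=camera('top'); cv2.imwrite('pics/t5.png',cv2.resize(im[140:300,120:320,::-1],None,fx=4,fy=3.75)[:600])
```

```text
8.6 tcp [639.8 161.8 109.3] F [ 0.97 -0.   -0.17] open -0.0 tool delta to (641, 162.8, 81) [-1.   1.2 28.3] R [[-0.985, 0.174, -0.002], [0.174, 0.985, -0.001], [0.002, -0.001, -1.0]]
tag_left_top 0.72 [260.9, 235.6] [640.59286075 160.96023445  54.        ]
```

View pics/w5.png

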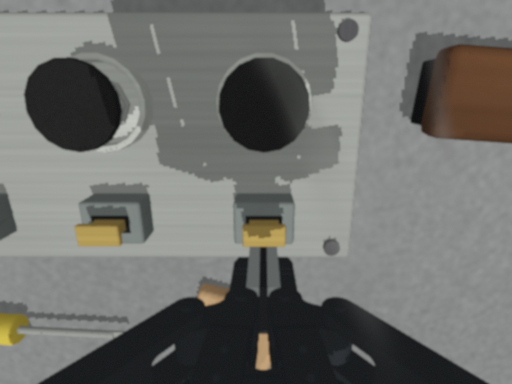

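The left tag, at (264,234), is straight under the fingertips and its measured position agrees to 1 mm. Pressing down; its stop should come at TCP z of about 65.

>>> arm_command --pt "-1 0 0 0.012 0" --pt "-1 0 0 0.012 0" --pt "-1 0 0 0.008 0" --pt "-1 0 0 0.006 0" --pt "-1 0 0 0 0"

```text
time: 9.3
tcp_pos: [640.0, 162.2, 70.8]
tcp_rot: [[-0.985, 0.174, -0.002], [0.174, 0.985, -0.0], [0.002, -0.0, -1.0]]
contact_force: [-0.3, 0.6, 0.3]
opening: 0.2
```

>>> arm_command --pt "-1 0 0 0.004 0" --pt "-1 0 0 0.002 0" --pt "-1 0 0 0 0" --pt "-1 0 0 0 0"

```text
time: 9.7
tcp_pos: [640.7, 162.3, 66.3]
tcp_rot: [[-0.985, 0.174, 0.0], [0.174, 0.985, 0.0], [-0.0, 0.0, -1.0]]
contact_force: [-0.0, -0.2, -0.2]
opening: -0.0
```

>>> arm_command --pt "-1 0 0 0.002 0" --pt "-1 0 0 0 0"

```text
time: 9.9
tcp_pos: [640.9, 162.4, 65.1]
tcp_rot: [[-0.985, 0.174, 0.0], [0.174, 0.985, 0.0], [-0.0, 0.0, -1.0]]
contact_force: [-2.3, -0.1, 6.3]
opening: -0.0
```

>>> arm_command --pt "-1 0 0 0.002 0" --pt "-1 0 0 0 0"

```text
time: 10.1
tcp_pos: [641.0, 162.4, 64.9]
tcp_rot: [[-0.985, 0.173, 0.0], [0.173, 0.985, -0.0], [-0.0, -0.0, -1.0]]
contact_force: [-8.7, -0.8, 17.9]
opening: 0.2
```

Run:
```python
from h import *
delta(641,162.8,63)
im,d=camera('wrist'); cv2.imwrite('pics/w6.png',im[:,:,::-1])
```

```text
10.1 tcp [641.  162.4  64.9] F [-8.7  -0.84 17.88] open 0.2 tool delta to (641, 162.8, 63) [0.  0.4 1.9] R [[-0.985, 0.173, 0.0], [0.173, 0.985, -0.0], [-0.0, -0.0, -1.0]]
```

View pics/w6.png

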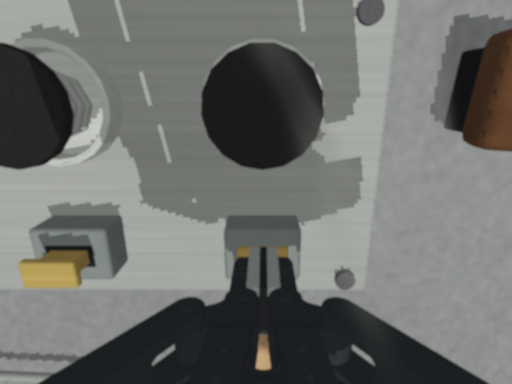

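The left tag, at (263,252), is at its stop: TCP z 64.9, and 18 N with no further motion. I'll lift straight up, back away toward the robot and check.

>>> arm_command --pt "-1 0 0 -0.01 0" --pt "-1 0 0 -0.03 0" --pt "-1 0 0 -0.04 0" --pt "-1 0 0 -0.04 0" --pt "-1 0 0 -0.03 0"

```text
time: 10.65
tcp_pos: [641.5, 162.4, 215.4]
tcp_rot: [[-0.985, 0.174, 0.003], [0.174, 0.985, 0.0], [-0.003, 0.001, -1.0]]
contact_force: [0.5, -0.7, 0.7]
opening: 0.2
```

>>> arm_command --pt "-1 -0.04 0 -0.02 0" --pt "-1 -0.04 0 0 0" --pt "-1 0 0 0 0" --pt "-1 0 0 0 0" --pt "-1 0 0 0 0"

```text
time: 11.15
tcp_pos: [718.6, 148.6, 231.6]
tcp_rot: [[-0.985, 0.174, -0.002], [0.174, 0.985, 0.0], [0.002, -0.0, -1.0]]
contact_force: [0.5, -0.5, 0.2]
opening: 0.4
```

Run:
```python
from h import *
delta(641,162.8,63)
im,d=camera('wrist'); cv2.imwrite('pics/w7.png',im[:,:,::-1])
m=((im[:,:,0].astype(int)-im[:,:,2])>70).astype(np.uint8)
n,l,st,ce=cv2.connectedComponentsWithStats(m)
for k in range(1,n):
    if st[k,4]>60: 
        zz=np.array([unproj('wrist',(u,v),d[v,u]) for v,u in np.argwhere(l==k)]); print(np.round(ce[k]),st[k,4],'pos',np.round(np.median(zz,0),1),'ztop90',np.round(np.percentile(zz[:,2],[50,90]),1))
```

```text
11.15 tcp [718.6 148.6 231.6] F [ 0.55 -0.47  0.24] open 0.4 tool delta to (641, 162.8, 63) [ 78.7   0.5 168.8] R [[-0.985, 0.174, -0.002], [0.174, 0.985, 0.0], [0.002, -0.0, -1.0]]
[37. 93.] 382 pos [606.7 -33.3  52.6] ztop90 [52.6 53.5]
[150.  93.] 386 pos [623.9  64.9  53.5] ztop90 [53.5 54.4]
[ 39. 189.] 1703 pos [696.2 -89.2  24.2] ztop90 [24.2 26.4]
```

View pics/w7.png

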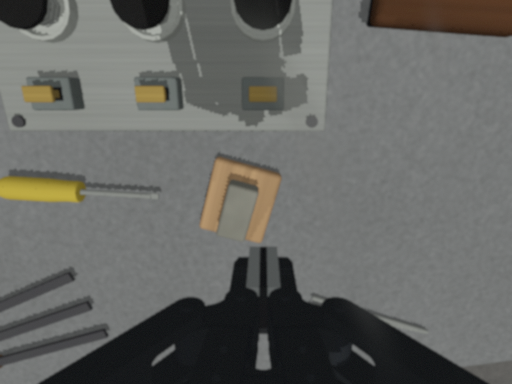

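The left tag, in shadow at (262,93), looks down, and the other two stand at 53–54 mm. The loose things look undisturbed. One depth reading on the left tag, then I hand in if it is down.

Run:
```python
from h import *
im,d=camera('wrist')
z=[unproj('wrist',(u,v),d[v,u])[2] for v in range(90,97) for u in range(256,269)]
print(np.median(z),np.percentile(z,[10,90]))
if abs(np.median(z)-40)<2: print(robot.hand_in())
```

```text
39.96034337729341 [38.99243452 40.9420401 ]
the job is handed in; nothing more can be done
None
```

I pressed the pads left, middle, right, each about 10 mm of their 14 mm. The left mount is the soft one, so I pushed the left tag fully down and handed the job in at about 11 s of the 45 s allowed.

| Pad | Force at about 7.5 mm | Force at about 10 mm |
|---|---|---|
| Left | 3.5 N | 5.9 N |
| Middle | 8–9 N | 10.7 N |
| Right | 13–15 N | 16.9 N |

- **Left tag:** it reached its stop at 18 N. A depth reading afterwards put its top at 40.0 mm, which is fully down.
- **Other tags:** the middle and right ones still stand, at 53.5 mm and 52.6 mm.
- **Clearance:** the arm was lifted clear and touching nothing. In the last wrist picture the brush, stone block and screwdriver looked undisturbed. The wax plate was not in that view; the arm did not touch it.
- **Disagreement:** the scene camera placed the fixture about 6 mm further from the robot than the top camera. I went with the top view, and the wrist camera agreed with it to within about 3 mm.

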